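# Tip the big carton down into the taped labelling spot

## Robot

A 6-joint arm with a two-finger parallel gripper is mounted at the origin on the work surface. World frame = base frame: x ahead of the robot, y to its left, z up, the work surface at z = 0. Lengths are in mm, angles in rad, forces in N, time in s.
With the tool pointing down it reaches from about 375 to 750 mm from the base axis. Payload 9 kg.
Tool frame: the origin (TCP) lies on the centre line of the jaws, within the pads' length; the fingertips stand 19 mm ahead of it and the grasp point (between the pads) is the TCP; z points along the fingers, y is the line along which they close (so a half turn about z gives the same grasp; the last joint's range is limited). The gripper opens to 85 mm and grips with 20 to 120 N. Pads are 22 mm wide; open, the fingers measure 114 mm over their backs; the gripper's body (76 mm by 85 mm) begins 54 mm behind the grasp point. The pads swing forward as they close: fully open they stand 13 mm farther back than shut.
Start: joints at [-1.346, 0.104, 0.097, 1.564, 0, 1.353], TCP at [257.096, -542.162, 222.031] pointing down, gripper open.
Joint ranges: [-2.99, 2.99], [-0.84, 1.86], [-1.1, 1.16], [-1.84, 2.11], [-1.51, 1.56], [-3.14, 3.14]. Speed limits (rad/s): [2.22, 2.22, 2.57, 3.14, 3.14, 3.14].

## Interface

Orientations are given as a 3x3 rotation matrix whose columns are the frame's x, y, z axes.
In Python, from cell import r gives the robot as it stands.
- The arm moves only by the tool servo_tool, never from a script. Its argument "rows" is one flat list of numbers, 4 for each row, row after row: the shift along the world's x, y, z in m, then the turn about the world's z in degrees. In form: [tx, ty, tz, spin, tx, ty, tz, spin, ...]. A call has 1 to 20 rows; each row shifts and turns the commanded pose from where the row before left it; what a row does not reach is not made up. A row lasts 1/10 s, in which the tool goes at most 50 mm and 8.59 degrees, less where a joint would pass 70% of its speed; a pose out of reach is approached as far as the arm can. A call with a gripper value outside its range is refused whole. "grip" is the finger opening in m, from 0 to 0.0854, set as the call begins (left out, the last holds). The fingers move at their own pace and stop on an object; "grip_force" is the grip in N (left out, the last holds). Time passes only in rows, so rows that do not move let the fingers close. It gives the time, the measured TCP pose, the force, the opening and the grip force at its end, in the units of the state.
- r.get_obs(): the state, without advancing time (a new reading comes with each control period).
- r.camera(name): name is "side" or "top" or "wrist"; returns a dict with "pixels" (480x640x3 uint8, red, green, blue), "camera_matrix" (3x3 intrinsics, pixels), "extrinsics" (4x4, takes a point from camera to world coordinates); the wrist camera has in their place "hand_eye" (4x4, takes a point from camera to tool coordinates, whose origin is the TCP and whose axes are the flange's). Camera axes: x right, y up, looking along -z (the intrinsics and any distortion apply to the point x, -y, -z); pixel columns grow to the right and rows downward; lengths in mm; the calibration is good to about 2 mm. A picture is of the moment at which its call begins: read the wrist's pose just before it. There is no depth.
- r.close_job(): hands the job in; it is judged then, once.
The state is a dict: "t": time; "joints": joint angles; "qvel": joint speeds; "effort": joint torques, N m; "tcp_pos": TCP position; "eef_rot": TCP orientation; "force": force on the tool from outside, world axes, zero at the start; "wrist_torque": the same for the moment, N m; "width": opening from 0.0 (shut) to 1.0 (fully open); "finger_force": force on a finger pad.
Only numpy, scipy, OpenCV 4.12 (cv2) and the standard library are available. Lean on these libraries where they do the work, as an engineer would, in place of code of your own. Each camera call takes 0.05 s, during which the arm holds its last target. There are 200 camera calls.

## Task

The big carton has to lie flat in the taped rectangle on the shop counter to get its price label. Without picking it up, first slide it along the counter, still standing, until its leading bottom edge has crossed the nearest tape line and stands inside the rectangle; then push it high up so that it topples forward and comes to rest flat on a broad face, wholly within the tape's outer edge. Never lift it, and leave the small carton and the other goods standing where they are.

Things in the scene. Friction and masses are not known exactly. Their poses are not given: they have to be found in the camera images.
- carton: The big carton: brown cardboard box with white panels, standing, 120 (its x) x 76 (its y, the thickness) x 200 tall (z) mm, 0.28 to 0.56 kg evenly filled, loose. Origin at the centre of its underside, z up while it stands. It stands beyond one end of the outline or the other, a broad face (normal to its y) turned roughly to the outline, 25 to 70 mm outside the tape.
- outline: The marked zone: a rectangle of flat pale tape on the counter (no thickness to feel), inside 180 mm along its x and 270 mm along its y, tape 12 mm wide, so 204 x 294 mm over its outer edges. Fixed. Origin at its centre on the counter; its long axis y runs roughly to the robot's left. The big carton stands beyond its -y or its +y end.
- carton_mid (a point): Centre of the big carton's volume, 100 mm above its underside; 38 mm above the counter when it lies on a broad face. Friction on the counter is 0.45 to 0.63: slow pushes below 50 mm height slide the carton upright (lean the gripper back 25 to 35 degrees, fingertips leading, to keep its body off the tall box).
- carton_foot_a (a point): Centre of the carton's thickness (38 mm from each broad face), on the bottom edge, at its -x side (x -60, y 0, z 0 mm in the carton's frame).
- carton_foot_b (a point): Centre of the carton's thickness (38 mm from each broad face), on the bottom edge, at its +x side (x 60, y 0, z 0 mm).
- carton_top_a (a point): Centre of the carton's thickness (38 mm from each broad face), on the top edge, at its -x side (x -60, y 0, z 200 mm). Pushed slowly above 120 mm height the carton tips about its leading bottom edge, and past about 21 degrees falls by itself, its foot shifting little.
- carton_top_b (a point): Centre of the carton's thickness (38 mm from each broad face), on the top edge, at its +x side (x 60, y 0, z 200 mm).
- small_carton: A smaller cardboard carton, 85 (x) x 55 (y) x 130 mm tall, standing beyond the other end of the outline. To be left alone. Origin at the centre of its underside.
- mug: White mug, 76 mm across, 90 mm tall, with a handle at its +y, beside the outline on the side away from the robot. Leave alone. Origin at the centre of its underside.
- jar: Amber glass jar with a metal cap, 68 mm across, 100 mm tall, beside the outline on the side away from the robot. Leave alone. Origin at the centre of its underside.
- can: Steel can, 66 mm across, 100 mm tall, beside the outline on the side away from the robot. Leave alone. Origin at the centre of its underside.
- tape_roll: Grey roll of tape lying flat, 90 mm across, 24 mm high, beside the outline on the side away from the robot. Leave alone. Origin at the centre of its underside.
- candlestick: Brass candlestick, foot 68 mm across, 100 mm tall, beside the outline on the side away from the robot. Leave alone. Origin at the centre of its underside.
There are look-alikes about, which are no part of the job. What is shaped like the carton but purple or red is not meant.

How it is judged:
By the outcome, as a careful person would: the job done as asked, in the order asked, and still so for the second after the job is handed in, with the robot touching nothing.
It also fails if it takes over 48 s, if anything falls off the work surface, if the arm or the gripper's body presses on something with over 40 N, if the wrist force passes 120 N, or if a joint passes its speed limit or range.

## Working session

There is one attempt and no reset: what is moved stays moved. The work goes in short steps, Python scripts to look and compute and a tool call to move; the robot and the scene stay as the last step left them, time stands still between calls to the robot, and variables do not carry over. Pictures are saved under pics/ and viewed, at most 10 in all, crops included, and the job is handed in when it is done.

Besides the shell and the picture viewer there is one more tool, called after "Request:" as name(argument=value, ...) on one line, values as JSON. servo_tool: Moves the arm, as the interface text tells. Its arguments: {"type":"object","properties":{"rows":{"type":"array","items":{"type":"number"}},"grip":{"type":"number"},"grip_force":{"type":"number"}},"required":["rows"]}

```bash
mkdir -p pics; ls; cat > h.py <<'E'
import numpy as np, cv2
from cell import r
def snap(n,f):
    c=r.camera(n); cv2.imwrite(f'pics/{f}.png',cv2.cvtColor(c['pixels'],cv2.COLOR_RGB2BGR)); np.savez(f'pics/{f}.npz',**{k:v for k,v in c.items() if k!='name'}); return c
def ray(c,u,v,z):
    K=np.array(c['camera_matrix']);E=np.array(c['extrinsics'])
    d=np.linalg.inv(K)@[u,v,1]; d=E[:3,:3]@[d[0],-d[1],-d[2]]; o=E[:3,3]
    return o+d*(z-o[2])/d[2]
def proj(c,p):
    K=np.array(c['camera_matrix']);E=np.array(c['extrinsics'])
    q=E[:3,:3].T@(np.array(p)-E[:3,3]); q=K@[q[0],-q[1],-q[2]]; return q[:2]/q[2]
E
python3 - <<'E'
from h import *
for n in('top','side'):
    c=snap(n,n+'0'); print(c.keys(),np.round(c['camera_matrix'],1).tolist(),np.round(c['extrinsics'],3).tolist())
o=r.get_obs(); print(o)
E
```

```text
pics
dict_keys(['pixels', 'camera_matrix', 'extrinsics']) [[511.3, 0.0, 320.3], [0.0, 511.3, 239.2], [0.0, 0.0, 1.0]] [[-0.012, 0.994, -0.105, 412.841], [-1.0, -0.01, 0.016, 65.616], [0.015, 0.105, 0.994, 1068.42], [0.0, 0.0, 0.0, 1.0]]
dict_keys(['pixels', 'camera_matrix', 'extrinsics']) [[562.9, 0.0, 320.2], [0.0, 562.9, 236.7], [0.0, 0.0, 1.0]] [[-0.906, 0.221, -0.362, 155.816], [-0.424, -0.487, 0.763, 768.622], [-0.007, 0.845, 0.535, 646.748], [0.0, 0.0, 0.0, 1.0]]
{'t': 0.1, 'joints': array([-1.34569349e+00,  1.04639607e-01,  9.65424411e-02,  1.56393358e+00,
       -2.03539113e-07,  1.35309574e+00]), 'qvel': array([ 0.00126353, -0.00140436,  0.00256831,  0.00201023, -0.00188724,
       -0.00200497]), 'effort': array([ 6.69082321e-03, -5.58199954e+01,  5.04725575e+01,  1.28357174e-02,
       -2.19264339e-04,  6.00892776e-06]), 'tcp_pos': array([ 257.01825605, -541.8031612 ,  221.29756818]), 'eef_rot': array([[ 9.03554057e-01,  4.28474025e-01, -2.75727897e-04],
       [ 4.28474031e-01, -9.03553295e-01,  1.20322630e-03],
       [ 2.66416365e-04, -1.20532225e-03, -9.99999238e-01]]), 'force': array([0.86711508, 0.3247479 , 0.52796044]), 'wrist_torque': array([-0.05502879, -0.0192143 , -0.00083609]), 'finger_force': 0.0, 'width': 1.0036900162962066}
```

View pics/top0.png

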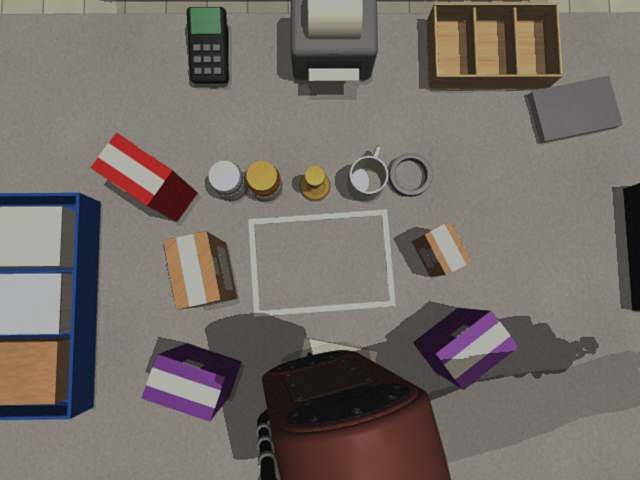

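View pics/side0.png

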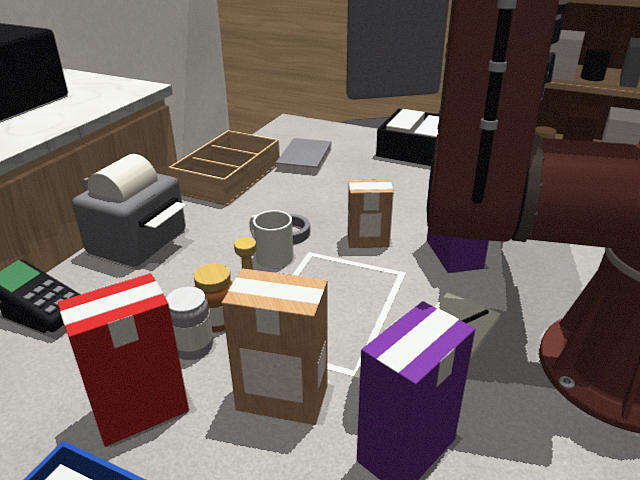

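```bash
python3 - <<'E'
from h import *
c=np.load('pics/top0.npz'); p=c['pixels']
hsv=cv2.cvtColor(p,cv2.COLOR_RGB2HSV)
# carton top: stripes of bright orange + white
roi=np.zeros(p.shape[:2],np.uint8); roi[225:315,155:245]=1
m=((hsv[...,0]<18)&(hsv[...,1]>90)&(hsv[...,2]>150)|(hsv[...,1]<40)&(hsv[...,2]>175)).astype(np.uint8)*roi
m=cv2.morphologyEx(m,cv2.MORPH_OPEN,np.ones((3,3)));m=cv2.morphologyEx(m,cv2.MORPH_CLOSE,np.ones((5,5)))
k=max(cv2.findContours(m,0,2)[0],key=cv2.contourArea)
b=cv2.boxPoints(cv2.minAreaRect(k)); print('top corners px',b.round(1).tolist())
W=np.array([ray(c,*q,200) for q in b]); print(W.round(0).tolist(), [np.linalg.norm(W[i]-W[i-1]).round(0) for i in range(4)], W.mean(0).round(1))
# outline
m2=((hsv[...,1]<40)&(hsv[...,2]>165)).astype(np.uint8); r2=np.zeros_like(m2); r2[203:322,242:402]=1; m2*=r2
k2=max(cv2.findContours(m2,0,2)[0],key=cv2.contourArea); q=cv2.boxPoints(cv2.minAreaRect(k2))
V=np.array([ray(c,*x,0) for x in q]); print(q.tolist()); print(V.round(0).tolist(),[np.linalg.norm(V[i]-V[i-1]).round(0) for i in range(4)],V.mean(0).round(1))
im=cv2.cvtColor(p,cv2.COLOR_RGB2BGR)
cv2.polylines(im,[b.astype(int)],1,(0,255,0));cv2.polylines(im,[q.astype(int)],1,(0,0,255))
# predicted base
for w in W: 
    u=proj(c,[w[0],w[1],0]); cv2.circle(im,tuple(int(x) for x in u),2,(255,0,0),-1)
cv2.imwrite('pics/chk.png',cv2.resize(im[120:420,80:420],None,fx=2,fy=2,interpolation=cv2.INTER_NEAREST))
for n,u in dict(red=(190,215),purp=(145,345),purp2=(240,350),can=(226,190),jar=(263,180)).items(): print(n,ray(c,*u,0).round(0),ray(c,*u,200).round(0))
E
```

```text
top corners px [[193.3000030517578, 233.6999969482422], [206.0, 231.1999969482422], [219.60000610351562, 299.1000061035156], [206.89999389648438, 301.6000061035156]]
[[516.0, 267.0, 200.0], [520.0, 246.0, 200.0], [405.0, 222.0, 200.0], [401.0, 243.0, 200.0]] [np.float64(118.0), np.float64(22.0), np.float64(118.0), np.float64(22.0)] [460.8 244.5 200. ]
[[247.29949951171875, 219.19290161132812], [387.9390869140625, 209.14718627929688], [394.852783203125, 305.9390563964844], [254.21319580078125, 315.9847717285156]]
[[570.0, 201.0, 0.0], [588.0, -96.0, 0.0], [385.0, -105.0, 0.0], [368.0, 186.0, 0.0]] [np.float64(203.0), np.float64(298.0), np.float64(204.0), np.float64(292.0)] [477.7  46.4   0. ]
red [580. 321.   0.] [549. 274. 200.]
purp [312. 409.   0.] [331. 345. 200.]
purp2 [299. 215.   0.] [320. 187. 200.]
can [633. 246.   0.] [591. 212. 200.]
jar [654. 168.   0.] [608. 149. 200.]
```

View pics/chk.png

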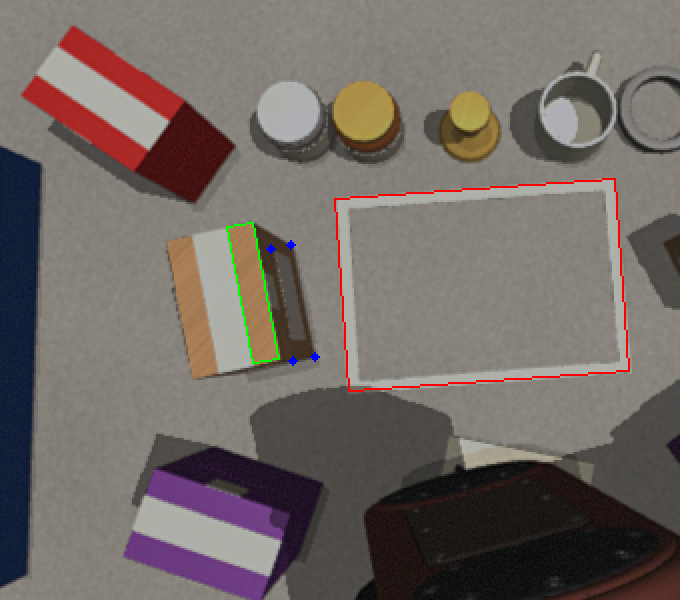

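Both views agree. The big carton stands at the +y end, near (455, 271), with its front about 40 mm outside the tape and yawed about 8° to the outline. I'll swing over high to the space behind it and line up the finger line with the outline's long axis.

Request:
servo_tool(rows=[0, 0, 0.04, 0, 0, 0, 0.04, 0, 0, 0, 0.04, 0, 0.03, 0.034, 0, 8, 0.03, 0.034, 0, 8, 0.03, 0.034, 0, 8, 0.03, 0.034, 0, 8, 0.03, 0.034, 0, 8, 0.03, 0.034, 0, 8, 0.03, 0.034, 0, 8, 0.03, 0.034, 0, 8, 0.03, 0.034, 0, 8, 0.03, 0.034, 0, 8, 0.0025, 0.044, 0, 8, 0.0025, 0.044, 0, 8, 0.0025, 0.044, 0, 8, 0.0025, 0.044, 0, 8, 0.0025, 0.044, 0, 8, 0.0025, 0.044, 0, 8, 0.0025, 0.044, 0, 8], grip=0.0854)

```text
t: 2.1
tcp_pos: [574.3, 107.7, 341.7]
eef_rot: [[-0.949, 0.314, -0.0], [0.314, 0.949, 0.0], [0.0, -0.0, -1.0]]
force: [0.2, 0.6, 0.0]
width: 0.997
finger_force: 0.0
```

Request:
servo_tool(rows=[-0.015, 0.036, 0, 3, -0.015, 0.036, 0, 3, -0.015, 0.036, 0, 3, -0.015, 0.036, 0, 3, -0.015, 0.036, 0, 3, -0.015, 0.036, 0, 3, -0.015, 0.036, 0, 2, -0.014, 0.035, 0, 1.5, 0, 0, 0, 0, 0, 0, -0.03, 0, 0, 0, -0.03, 0])

```text
t: 3.2
tcp_pos: [456.0, 393.1, 281.6]
eef_rot: [[-0.999, -0.05, 0.001], [-0.05, 0.999, 0.001], [-0.001, 0.001, -1.0]]
force: [-0.3, -0.2, -0.6]
width: 1.004
finger_force: 0.0
```

```bash
python3 - <<'E'
from h import *
s=snap('side','s1');t=snap('top','t1')
o=r.get_obs();print(o['joints'].round(2),o['tcp_pos'].round(0),o['eef_rot'].round(2).tolist())
cv2.imwrite('pics/s1b.png',cv2.cvtColor(np.hstack([cv2.resize(s['pixels'],(400,300)),cv2.resize(t['pixels'],(400,300))]),cv2.COLOR_RGB2BGR))
E
```

```text
[ 0.49  0.13  0.23  1.67 -0.    0.44] [454. 392. 277.] [[-1.0, -0.05, -0.01], [-0.05, 1.0, -0.0], [0.01, -0.0, -1.0]]
```

View pics/s1b.png

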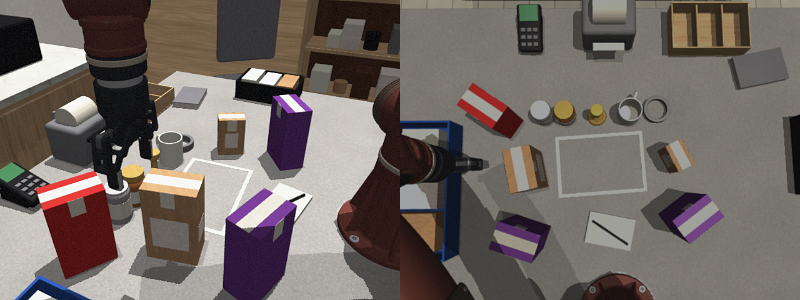

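The arm comes in over the bin, clear of the purple box, and the gripper hangs behind the carton. Descending now.

Request:
servo_tool(rows=[0, 0, -0.03, 0, 0, 0, -0.03, 0, 0, 0, -0.03, 0, 0, 0, -0.03, 0, 0, 0, -0.03, 0, 0, 0, -0.03, 0, 0, 0, -0.03, 0, 0, 0, -0.02, 0, 0, 0, -0.01, 0, 0, 0, -0.01, 0, 0, 0, -0.005, 0, 0, 0, 0, 0])

```text
t: 4.5
tcp_pos: [455.9, 392.9, 27.3]
eef_rot: [[-0.999, -0.05, 0.0], [-0.05, 0.999, 0.0], [-0.0, 0.0, -1.0]]
force: [-0.2, -0.4, -0.3]
width: 1.002
finger_force: 0.0
```

```bash
python3 - <<'E'
from h import *
s=snap('side','s2');t=snap('top','t2')
o=r.get_obs();print(o['tcp_pos'].round(0),o['force'].round(1))
cv2.imwrite('pics/s2b.png',cv2.cvtColor(np.hstack([cv2.resize(s['pixels'][150:450,100:420],(427,400)),cv2.resize(t['pixels'][160:380,100:300],(364,400))]),cv2.COLOR_RGB2BGR))
E
```

```text
[456. 393.  28.] [ 0.  -0.9  0.2]
```

View pics/s2b.png

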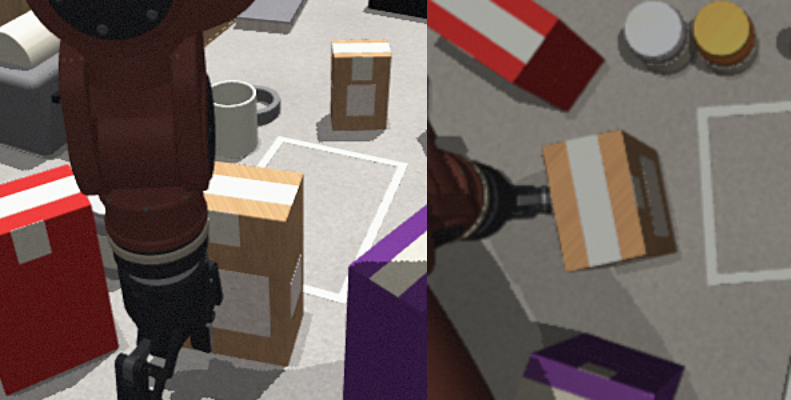

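Request:
servo_tool(rows=[0, 0, -0.004, 0, 0.0003, -0.006, 0, 0, 0.0003, -0.006, 0, 0, 0.0003, -0.006, 0, 0, 0.0002, -0.003, 0, 0, 0.0002, -0.003, 0, 0, 0.0002, -0.003, 0, 0, 0.0002, -0.003, 0, 0, 0.0002, -0.003, 0, 0, 0.0002, -0.003, 0, 0, 0.0002, -0.003, 0, 0, 0.0002, -0.003, 0, 0, 0, 0, 0, 0])

```text
t: 5.9
tcp_pos: [458.1, 350.4, 22.9]
eef_rot: [[-0.999, -0.05, -0.0], [-0.05, 0.999, -0.0], [0.0, -0.0, -1.0]]
force: [-0.4, -0.2, -0.3]
width: 1.003
finger_force: 0.0
```

```bash
cat >> h.py <<'E'
def front(c,u0=150,u1=330):
    # leading vertical face: right-hand lit orange stripe of the top -> front top edge (z=200, upright)
    p=c['pixels'];hsv=cv2.cvtColor(p,cv2.COLOR_RGB2HSV); R=np.zeros(p.shape[:2],np.uint8);R[222:318,u0:u1]=1
    m=((hsv[...,0]<18)&(hsv[...,1]>90)&(hsv[...,2]>150)).astype(np.uint8)*R
    m=cv2.morphologyEx(m,cv2.MORPH_OPEN,np.ones((3,3)))
    ks=[k for k in cv2.findContours(m,0,2)[0] if cv2.contourArea(k)>300]
    k=max(ks,key=lambda k:k[:,0,0].mean()); b=cv2.boxPoints(cv2.minAreaRect(k))
    W=np.array([ray(c,*q,200) for q in b]); W=W[np.argsort(W[:,0])]
    lo=min(W[:2],key=lambda w:w[1]);hi=min(W[2:],key=lambda w:w[1]); d=(hi-lo)[:2]
    D=np.array([.06,-.998]);L=np.array([.998,.06]);O=np.array([478,46.5])
    mid=(hi+lo)[:2]/2
    print('front lo,hi',lo[:2].round(0),hi[:2].round(0),'len',np.linalg.norm(d).round(0),'yaw rel outline deg',np.degrees(np.arctan2(d[1],d[0])-np.arctan2(L[1],L[0])).round(1),
     'lead past outer edge',(147+(mid-O)@D).round(0),'lateral',((mid-O)@L).round(0))
E
python3 - <<'E'
from h import *
front(np.load('pics/t2.npz'))
s=snap('side','s3');t=snap('top','t3');front(t)
o=r.get_obs();print(o['tcp_pos'].round(0),o['force'].round(1))
cv2.imwrite('pics/s3b.png',cv2.cvtColor(np.hstack([cv2.resize(s['pixels'][150:450,100:420],(427,400)),cv2.resize(t['pixels'][160:380,100:300],(364,400))]),cv2.COLOR_RGB2BGR))
E
```

```text
front lo,hi [405. 222.] [520. 246.] len 117.0 yaw rel outline deg 8.4 lead past outer edge -41.0 lateral -4.0
front lo,hi [410. 162.] [526. 177.] len 117.0 yaw rel outline deg 3.9 lead past outer edge 23.0 lateral -2.0
[458. 351.  23.] [0.1 0.8 0. ]
```

View pics/s3b.png

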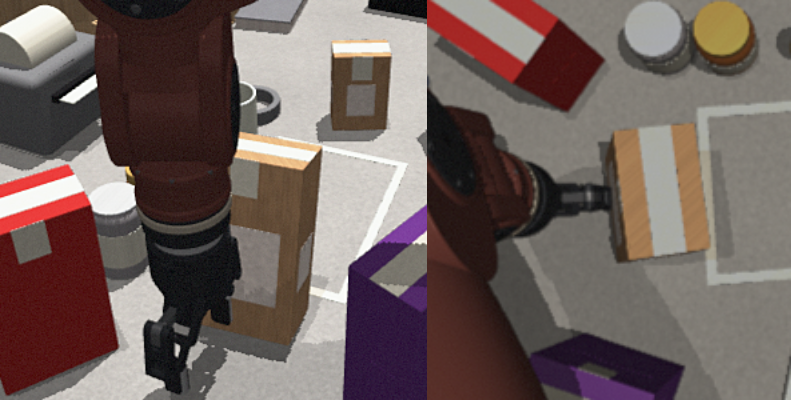

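The top edge moved 64 mm while the tool moved 42 mm, so the carton is leaning: a knuckle high on the finger made contact. I'll back off gently so it settles upright, then re-measure.

Request:
servo_tool(rows=[0, 0.004, 0, 0, 0, 0.004, 0, 0, 0, 0.004, 0, 0, 0, 0.004, 0, 0, 0, 0.004, 0, 0, 0, 0.004, 0, 0, 0, 0.004, 0, 0, 0, 0.004, 0, 0, 0, 0.004, 0, 0, 0, 0.004, 0, 0, 0, 0.004, 0, 0, 0, 0, 0, 0])

```text
t: 7.2
tcp_pos: [458.1, 395.3, 23.0]
eef_rot: [[-0.999, -0.05, 0.0], [-0.05, 0.999, 0.0], [-0.0, 0.0, -1.0]]
force: [0.1, 0.5, 0.5]
width: 1.001
finger_force: 0.0
```

```bash
python3 - <<'E'
from h import *
t=snap('top','t4');front(t);s=snap('side','s4')
o=r.get_obs();R=np.array(o['eef_rot']);P=np.array(o['tcp_pos'])
w=r.camera('wrist');H=np.array(w['hand_eye']);print(H.round(2).tolist(),o['t'])
cv2.imwrite('pics/w4.png',cv2.cvtColor(np.hstack([cv2.resize(w['pixels'],(400,300)),cv2.resize(s['pixels'][200:440,120:440],(400,300))]),cv2.COLOR_RGB2BGR))
E
```

```text
front lo,hi [404. 214.] [520. 228.] len 117.0 yaw rel outline deg 3.4 lead past outer edge -28.0 lateral -6.0
[[0.0, 0.96, 0.27, 66.72], [1.0, -0.0, -0.0, -1.6], [-0.0, 0.27, -0.96, -152.68], [0.0, 0.0, 0.0, 1.0]] 7.3
```

View pics/w4.png

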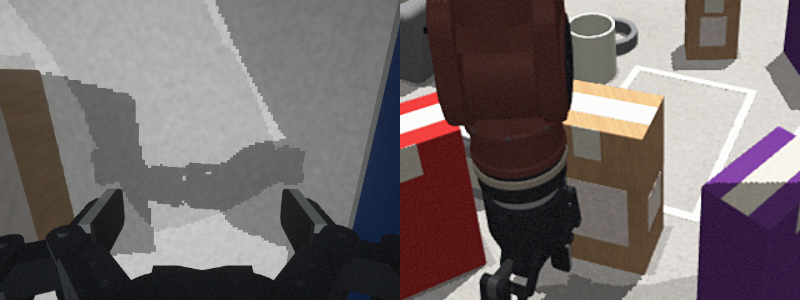

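The carton is upright again, 13 mm further on and straighter: 3.4° yaw left, 28 mm still outside. The knuckles stick out beyond the fingertips, so I need to push from lower. I'll feel for the counter in small steps.

Request:
servo_tool(rows=[0, 0, -0.002, 0, 0, 0, -0.002, 0, 0, 0, 0, 0])

```text
t: 7.65
tcp_pos: [457.8, 394.6, 18.5]
eef_rot: [[-0.999, -0.05, -0.001], [-0.05, 0.999, -0.0], [0.001, -0.0, -1.0]]
force: [-0.6, -0.1, 0.1]
width: 1.005
finger_force: 0.0
```

Request:
servo_tool(rows=[0, 0, -0.0015, 0, 0, 0, 0, 0])

```text
t: 7.85
tcp_pos: [458.0, 394.7, 17.3]
eef_rot: [[-0.999, -0.05, -0.0], [-0.05, 0.999, -0.0], [0.0, -0.0, -1.0]]
force: [0.6, -0.3, 0.5]
width: 1.003
finger_force: 0.0
```

Request:
servo_tool(rows=[0, 0, -0.0015, 0, 0, 0, 0, 0])

```text
t: 8.05
tcp_pos: [458.0, 394.8, 15.8]
eef_rot: [[-0.999, -0.05, -0.0], [-0.05, 0.999, 0.0], [0.0, 0.0, -1.0]]
force: [-0.6, 0.3, -0.4]
width: 1.002
finger_force: 0.0
```

No contact below 19 mm, so the open fingers do sit further back. Continuing down.

Request:
servo_tool(rows=[0, 0, -0.002, 0, 0, 0, -0.002, 0, 0, 0, 0, 0])

```text
t: 8.35
tcp_pos: [457.9, 394.7, 11.6]
eef_rot: [[-0.999, -0.05, -0.001], [-0.05, 0.999, -0.0], [0.001, -0.0, -1.0]]
force: [-0.2, 0.1, -0.2]
width: 0.996
finger_force: 0.0
```

Request:
servo_tool(rows=[0, 0, -0.0015, 0, 0, 0, 0, 0])

```text
t: 8.55
tcp_pos: [458.0, 394.8, 10.4]
eef_rot: [[-0.999, -0.05, -0.0], [-0.05, 0.999, 0.0], [0.0, 0.0, -1.0]]
force: [-1.1, -0.5, 0.1]
width: 0.998
finger_force: 0.0
```

Request:
servo_tool(rows=[0, 0, -0.0015, 0, 0, 0, 0, 0])

```text
t: 8.75
tcp_pos: [458.0, 394.8, 8.8]
eef_rot: [[-0.999, -0.05, -0.0], [-0.05, 0.999, -0.0], [0.0, -0.0, -1.0]]
force: [-0.3, -1.0, -0.5]
width: 0.993
finger_force: 0.0
```

Request:
servo_tool(rows=[0.0003, -0.006, 0, 0, 0.0003, -0.006, 0, 0, 0.0003, -0.006, 0, 0, 0.0002, -0.003, 0, 0, 0.0002, -0.003, 0, 0, 0.0001, -0.002, 0, 0, 0.0001, -0.002, 0, 0, 0.0001, -0.002, 0, 0, 0.0001, -0.002, 0, 0, 0.0001, -0.002, 0, 0, 0.0001, -0.002, 0, 0, 0.0001, -0.002, 0, 0, 0.0001, -0.002, 0, 0, 0.0001, -0.002, 0, 0, 0.0001, -0.002, 0, 0])

```text
t: 10.25
tcp_pos: [460.4, 350.7, 9.1]
eef_rot: [[-0.999, -0.05, 0.0], [-0.05, 0.999, 0.0], [-0.0, 0.0, -1.0]]
force: [0.7, 1.6, 0.2]
width: 1.0
finger_force: 0.0
```

```bash
python3 - <<'E'
from h import *
t=snap('top','t5');front(t);s=snap('side','s5')
o=r.get_obs();print(o['tcp_pos'].round(0),o['force'].round(1))
cv2.imwrite('pics/s5b.png',cv2.cvtColor(np.hstack([cv2.resize(s['pixels'][150:450,100:420],(427,400)),cv2.resize(t['pixels'][160:380,100:300],(364,400))]),cv2.COLOR_RGB2BGR))
E
```

```text
front lo,hi [399. 197.] [516. 203.] len 117.0 yaw rel outline deg -0.6 lead past outer edge -7.0 lateral -12.0
[460. 351.   9.] [0.6 0.4 1.1]
```

View pics/s5b.png

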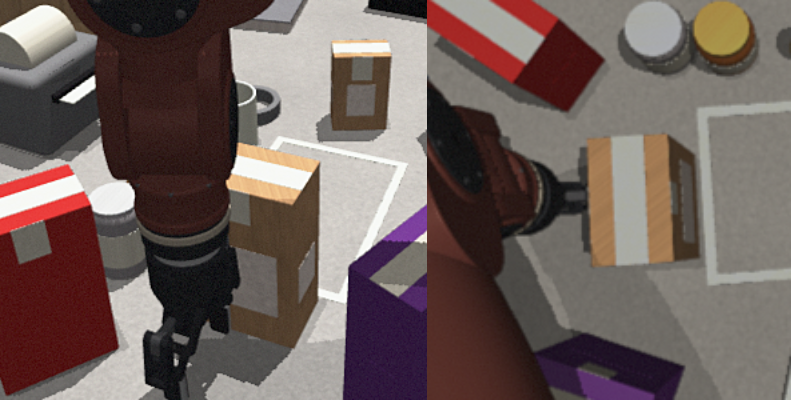

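The carton now slides upright: yaw is -0.6°, it is 12 mm off laterally, and its front is 7 mm short of the tape. I'll keep pushing slowly.

Request:
servo_tool(rows=[0.0002, -0.0025, 0, 0, 0.0002, -0.0025, 0, 0, 0.0002, -0.0025, 0, 0, 0.0002, -0.0025, 0, 0, 0.0002, -0.0025, 0, 0, 0.0002, -0.0025, 0, 0, 0.0002, -0.0025, 0, 0, 0.0002, -0.0025, 0, 0, 0.0002, -0.0025, 0, 0, 0.0002, -0.0025, 0, 0, 0.0002, -0.0025, 0, 0, 0.0002, -0.0025, 0, 0])

```text
t: 11.55
tcp_pos: [462.8, 320.6, 9.0]
eef_rot: [[-0.999, -0.05, 0.0], [-0.05, 0.999, 0.0], [-0.0, 0.0, -1.0]]
force: [-0.8, 1.2, -0.6]
width: 1.001
finger_force: 0.0
```

```bash
python3 - <<'E'
from h import *
t=snap('top','t6');front(t)
o=r.get_obs();print(o['tcp_pos'].round(0),o['force'].round(1))
E
```

```text
front lo,hi [400. 168.] [515. 172.] len 116.0 yaw rel outline deg -1.6 lead past outer edge 23.0 lateral -13.0
[463. 320.   9.] [ 0.4  0.7 -0.8]
```

Request:
servo_tool(rows=[0, 0.005, 0, 0, -0.013, 0, 0, 0, 0, -0.003, 0, 0, 0, -0.002, 0, 0, 0.0002, -0.0025, 0, 0, 0.0002, -0.0025, 0, 0, 0.0002, -0.0025, 0, 0, 0.0002, -0.0025, 0, 0, 0.0002, -0.0025, 0, 0, 0.0002, -0.0025, 0, 0, 0.0002, -0.0025, 0, 0, 0.0002, -0.0025, 0, 0, 0.0002, -0.0025, 0, 0, 0.0002, -0.0025, 0, 0])

```text
t: 13.0
tcp_pos: [451.8, 295.7, 9.1]
eef_rot: [[-0.999, -0.05, 0.0], [-0.05, 0.999, 0.0], [-0.0, 0.0, -1.0]]
force: [0.1, 1.5, 0.1]
width: 0.999
finger_force: 0.0
```

```bash
python3 - <<'E'
from h import *
t=snap('top','t7');front(t)
o=r.get_obs();print(o['tcp_pos'].round(0),o['force'].round(1))
E
```

```text
front lo,hi [403. 143.] [520. 148.] len 117.0 yaw rel outline deg -0.6 lead past outer edge 47.0 lateral -11.0
[452. 295.   9.] [-0.6  0.6  0.2]
```

Standing inside the line: the lead is 47 mm past the outer edge, yaw -0.6°, 11 mm off laterally. Now I'll back off, rise, and push high.

Request:
servo_tool(rows=[0, 0.005, 0, 0, 0, 0.01, 0, 0, 0.006, 0, 0.02, 0, 0, 0, 0.03, 0, 0, 0, 0.03, 0, 0, 0, 0.026, 0, 0, 0, 0, 0, 0, -0.005, 0, 0, 0, -0.005, 0, 0, 0.0002, -0.004, 0, 0, 0.0002, -0.004, 0, 0, 0.0002, -0.004, 0, 0, 0.0002, -0.004, 0, 0, 0.0002, -0.004, 0, 0, 0.0002, -0.004, 0, 0, 0.0002, -0.004, 0, 0, 0.0002, -0.004, 0, 0, 0.0002, -0.004, 0, 0, 0.0002, -0.004, 0, 0])

```text
t: 14.95
tcp_pos: [459.8, 260.5, 115.0]
eef_rot: [[-0.999, -0.05, 0.0], [-0.05, 0.999, 0.0], [-0.0, 0.0, -1.0]]
force: [0.2, -0.6, 0.0]
width: 1.002
finger_force: 0.0
```

Request:
servo_tool(rows=[0.0002, -0.004, 0, 0, 0.0002, -0.004, 0, 0, 0.0002, -0.004, 0, 0, 0.0002, -0.004, 0, 0, 0.0002, -0.004, 0, 0, 0.0002, -0.004, 0, 0, 0.0002, -0.004, 0, 0, 0.0002, -0.004, 0, 0, 0, 0, 0, 0, 0, 0, 0, 0, 0, 0, 0, 0, 0, 0, 0, 0, 0, 0, 0, 0])

```text
t: 16.25
tcp_pos: [461.3, 229.0, 115.0]
eef_rot: [[-0.999, -0.05, -0.0], [-0.05, 0.999, 0.0], [0.0, 0.0, -1.0]]
force: [0.1, 0.0, -0.4]
width: 1.002
finger_force: 0.0
```

```bash
python3 - <<'E'
from h import *
t=snap('top','t8');s=snap('side','s8')
o=r.get_obs();print(o['tcp_pos'].round(0),o['force'].round(1),o['t'])
cv2.imwrite('pics/s8b.png',cv2.cvtColor(np.hstack([cv2.resize(s['pixels'],(400,300)),cv2.resize(t['pixels'][120:400,120:493],(400,300))]),cv2.COLOR_RGB2BGR))
E
```

```text
[461. 229. 115.] [-0.6  0.3  0.3] 16.35
```

View pics/s8b.png

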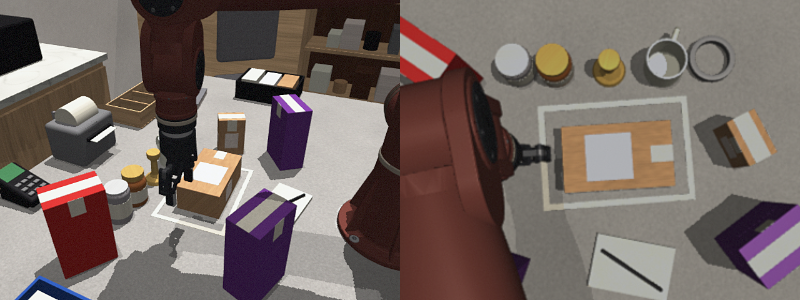

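The carton lies flat and well inside the tape, with about 40 mm of tape zone at each end, and every other item is still standing. I'll retreat and hand in.

Request:
servo_tool(rows=[0, 0.02, 0, 0, 0, 0.03, 0.01, 0, 0, 0.02, 0.03, 0, 0, 0, 0.04, 0, 0, 0, 0.04, 0, 0, 0, 0.04, 0, 0, 0, 0, 0, 0, 0, 0, 0])

```text
t: 17.15
tcp_pos: [461.9, 299.1, 275.8]
eef_rot: [[-0.999, -0.05, 0.002], [-0.05, 0.999, 0.001], [-0.002, 0.001, -1.0]]
force: [0.1, 0.6, -0.1]
width: 0.999
finger_force: 0.0
```

```bash
python3 - <<'E'
from h import *
print(r.get_obs()['force'].round(1)); print(r.close_job())
E
```

```text
[ 0.1  0.6 -0.1]
the job is handed in; nothing more can be done
None
```

The job is handed in at about 17 s: the carton was slid over the tape line and toppled flat inside the tape with the other goods untouched, though my first push, made too high, briefly leaned it about 15° before I let it settle upright.

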